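# Set up the espresso corner: stack the cups, load the dose rack

### The job

Set up the espresso corner: stack the three cups upright on the saucer, the white one in the middle of the saucer, the blue one seated in the white, and the terracotta one seated in the blue. Feed the two coffee tins, standing, into the open upper end of the slanted rack so that they slide down: the yellow one rests against the stop at the bottom and the green one right behind it. Do not knock over any cup, and do not shift the glass jar or the sugar shaker.

Things in the scene. Friction and masses are not known exactly. Their poses are not given: they have to be found in the camera images.
- cup_white: handle-less white espresso cup, upright, 60 mm wide, 62 tall, ~140 g, straight sides, open top (mouth 53 wide inside, wall 3.5, 46 deep). Its lowest 10 mm is a narrower foot, 47 wide, that drops into the mouth of another cup until the shoulder rests on its rim, 52 mm higher than the lower cup. Origin: centre of the foot's underside, z up. The cups differ only in colour
- cup_blue: handle-less blue espresso cup, upright, 60 mm wide, 62 tall, ~140 g, straight sides, open top (mouth 53 wide inside, wall 3.5, 46 deep). Its lowest 10 mm is a narrower foot, 47 wide, that drops into the mouth of another cup until the shoulder rests on its rim, 52 mm higher than the lower cup. Origin: centre of the foot's underside, z up. The cups differ only in colour
- cup_terracotta: handle-less terracotta (orange-brown) espresso cup, upright, 60 mm wide, 62 tall, ~140 g, straight sides, open top (mouth 53 wide inside, wall 3.5, 46 deep). Its lowest 10 mm is a narrower foot, 47 wide, that drops into the mouth of another cup until the shoulder rests on its rim, 52 mm higher than the lower cup. Origin: centre of the foot's underside, z up. The cups differ only in colour
- tin_yellow: small closed yellow single-dose coffee tin, a plain upright cylinder 44 mm across and 42 mm tall with a thin steel band, about 70 g. Origin: centre of its underside; z up
- tin_green: small closed green single-dose coffee tin, a plain upright cylinder 44 mm across and 42 mm tall with a thin steel band, about 70 g. Origin: centre of its underside; z up
- saucer: loose white ceramic saucer, 124 mm across the rim, 14 mm tall, with a blue disc in its middle; flat inner floor about 76 mm across, 8 mm above the counter. Origin: centre of its underside; z up
- rack: slanted rack fixed to the counter: slippery aluminium slope (16 deg) in a lane 54 mm wide between wooden rails 5 thick, 8 high; stop 30 high at the low end, facing the robot. Origin: on the counter below the foot of the stop, mid-lane; x level, uphill; y across; z up. Slope surface at z = 22 + 0.287 x mm, up to x = 207. Tin origin at the stop: x = 21; the one behind it: x = 63
- rack_load (a point): point on the slope surface, mid-lane, in the open upper part where a tin is let go (158 mm uphill of the rack's origin, 67 mm above the counter); same axes as the rack. A tin slides down from here by itself. The lowest 100 mm of the slope is under a clear plastic hood (inside 58 mm high above the slope, rack 70 mm wide there; top edge up to 111 mm above the counter)
- jar: bystander: closed glass jar with a silver lid, 72 mm across, 110 mm tall, 400 g, standing behind (farther out than) the saucer; origin: centre of its underside
- shaker: bystander: white plastic sugar shaker, 58 mm across, 118 mm tall, 250 g, standing behind (farther out than) the saucer; origin: centre of its underside

How it is judged:
By the outcome, as a careful person would: the job done as asked, in the order asked, and still so for the second after the job is handed in, with the robot touching nothing.
It also fails if it takes over 115 s, if anything falls off the work surface, if the arm or the gripper's body presses on something with over 40 N, if the wrist force passes 120 N, or if a joint passes its speed limit or range.

### The arm

A 6-joint arm with a two-finger parallel gripper is mounted at the origin on the work surface. World frame = base frame: x ahead of the robot, y to its left, z up, the work surface at z = 0. Lengths are in m, angles in rad, forces in N, time in s.
With the tool pointing down it reaches from about 0.35 to 0.775 m from the base axis. Payload 7.3 kg.
Tool frame: the origin (TCP) lies at the centre of the arm's flange, where the gripper is bolted on; the fingertips stand 178 mm ahead of it and the grasp point (between the pads) lies 159 mm ahead of it; z points along the fingers, y is the line along which they close (so a half turn about z gives the same grasp; the last joint's range is limited). The gripper opens to 92 mm and grips with 3 to 60 N. Pads are 19 mm wide; open, the fingers measure 130 mm over their backs; the gripper's body (75 mm by 190 mm) begins 47 mm behind the grasp point.
Start: joints at [-1.324, 0.342, 1.524, -0, 1.275, -0.146], TCP at [0.201, -0.485, 0.405] pointing down, gripper open.
Joint ranges: [-2.53, 2.53], [-0.77, 2.02], [0.04, 2.7], [-1, 4.14], [0.28, 2.66], [-3.11, 3.11]. Speed limits (rad/s): [2.57, 2.57, 3.14, 3.14, 3.14, 3.14].

### API

Orientations are given as [roll, pitch, yaw] about the fixed x, y, z axes, in that order (R = Rz(yaw) Ry(pitch) Rx(roll)).
In Python, from cell import robot gives the robot as it stands.
- The arm moves only by the shell command python3 drive.py FILE [OPENING] [FORCE], which reads ROWS from the file FILE. ROWS is one flat JSON list of numbers that holds 1 to 8 rows one after another, with no inner brackets; each row has 6 numbers: dx, dy, dz in m, then a rotation vector rx, ry, rz in rad; each row shifts and turns the commanded pose from where the row before left it, along the tool's axes as they then stand; what a row does not reach is not made up. A row lasts 1/12 s, in which the tool goes at most 0.0417 m and 0.125 rad, less where a joint would pass 70% of its speed; a pose out of reach is approached as far as the arm can. OPENING is the finger opening in m, set as the command begins (- or left out keeps the last). The fingers move at their own pace and stop on an object; FORCE is the grip in N (left out, the last holds). Time passes only in rows, so rows that do not move let the fingers close. It prints the time, the measured TCP pose, the force, the opening and the grip force at its end. Input that does not fit is refused with a message, and nothing moves.
- robot.observe(): the state, without advancing time (a new reading comes with each control period).
- robot.read_camera(name): name is "scene" or "top" or "wrist"; returns a dict with "image" (420x560x3 uint8, red, green, blue), "fx", "fy", "cx", "cy" (pixels), "pose" (4x4, takes a point from camera to world coordinates). Camera axes: x right, y down, z forward; pixel columns grow to the right and rows downward; lengths in m; the calibration is good to about 2 mm. A picture is of the moment at which its call begins. There is no depth.
- robot.hand_in(): hands the job in; it is judged then, once.
The state is a dict: "time": time; "qpos": joint angles; "qvel": joint speeds; "joint_efforts": joint torques, N m; "tool_pos": TCP position; "tool_rot": TCP orientation; "contact_force": force on the tool from outside, world axes, zero at the start; "torque": the same for the moment, N m; "opening": finger opening in m; "grip_force": force on a finger pad.
Only numpy, scipy, OpenCV 4.12 (cv2) and the standard library are available. Lean on these libraries where they do the work, as an engineer would, in place of code of your own. Each camera call takes 0.05 s, during which the arm holds its last target. There are 200 camera calls.

## Working session

There is one attempt and no reset: what is moved stays moved. The work goes in short steps, Python scripts to look and compute and a shell command to move; the robot and the scene stay as the last step left them, time stands still between calls to the robot, and variables do not carry over. Pictures are saved under pics/ and viewed, at most 14 in all, crops included, and the job is handed in when it is done.

```bash
ls; mkdir -p pics
python3 - <<'E'
from cell import robot
import cv2,numpy as np
np.set_printoptions(precision=4,suppress=True)
for n in ["top","scene"]:
    c=robot.read_camera(n); cv2.imwrite(f"pics/{n}0.png",c["image"][:,:,::-1]); print(n,c["fx"],c["fy"],c["cx"],c["cy"]);print(c["pose"])
print(robot.observe())
E
```

```text
cell.py
drive.py
pics
top 536.5587556057062 536.5587556057062 279.7145696375964 217.27946691353367
[[ 0.0226 -0.9962  0.0839  0.4862]
 [-0.9996 -0.0211  0.0178 -0.0116]
 [-0.016  -0.0843 -0.9963  1.0325]
 [ 0.      0.      0.      1.    ]]
scene 455.21010881119537 455.21010881119537 276.39375680392936 197.71438547180531
[[ 0.6858  0.4003 -0.6079  1.1041]
 [ 0.7278 -0.3772  0.5727 -0.5098]
 [-0.     -0.8352 -0.55    0.5666]
 [ 0.      0.      0.      1.    ]]
{'time': 0.1, 'qpos': array([-1.324 ,  0.3426,  1.5249, -0.    ,  1.2754, -0.146 ]), 'qvel': array([ 0.0017, -0.0031, -0.003 ,  0.002 , -0.0002, -0.001 ]), 'joint_efforts': array([  0.0014, -43.2005, -24.4694,   0.0719,   0.0526,  -0.0001]), 'tool_pos': array([ 0.201 , -0.4849,  0.4041]), 'tool_rot': array([-3.1403, -0.0002,  0.3929]), 'contact_force': array([-0.4517, -0.716 , -0.761 ]), 'torque': array([-0.0822, -0.0529,  0.0073]), 'grip_force': 0.0, 'opening': 0.0921799512624807}
```

View pics/top0.png

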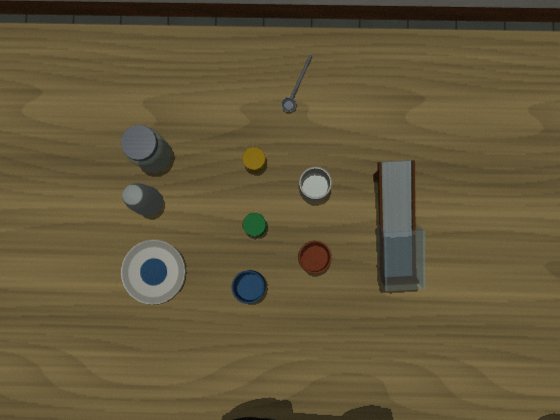

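View pics/scene0.png

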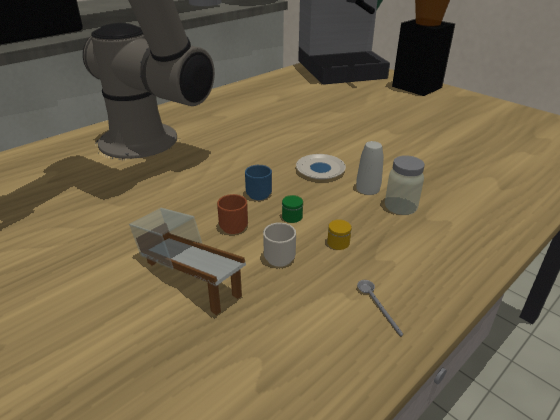

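```bash
cat > h.py <<'E'
import cv2,numpy as np
from scipy.optimize import minimize
def proj(c,P):
    P=np.atleast_2d(P); T=np.linalg.inv(c["pose"]); q=P@T[:3,:3].T+T[:3,3]
    return np.c_[c["fx"]*q[:,0]/q[:,2]+c["cx"], c["fy"]*q[:,1]/q[:,2]+c["cy"]]
def ray(c,u,v,z):
    d=c["pose"][:3,:3]@[(u-c["cx"])/c["fx"],(v-c["cy"])/c["fy"],1]; o=c["pose"][:3,3]
    return o+d*(z-o[2])/d[2]
A=np.linspace(0,2*np.pi,60)
def cyl(x,y,rz): # list of (r,z)
    return np.vstack([np.c_[x+r*np.cos(A),y+r*np.sin(A),0*A+z] for r,z in rz])
CUP=[(.0235,0),(.030,.010),(.030,.062)]; TIN=[(.022,0),(.022,.042)]; SAU=[(.062,.014),(.04,0)]
def up(rz,dz): return [(r,z+dz) for r,z in rz]
def mask(c,color):
    h=cv2.cvtColor(c["image"],cv2.COLOR_RGB2HSV).astype(int); H,S,V=h[...,0],h[...,1],h[...,2]
    return {"blue":(H>95)&(H<125)&(S>120),"terracotta":((H<9)|(H>172))&(S>110)&(V>45),"green":(H>55)&(H<90)&(S>120),
     "yellow":(H>17)&(H<28)&(S>200)&(V>110),"white":(S<70)&(V>90)}[color]
def fit(c,color,rz,x0,win=45):
    m=mask(c,color); u,v=proj(c,[[x0[0],x0[1],.03]])[0].astype(int)
    w=np.zeros(m.shape,bool); w[max(v-win,0):v+win,max(u-win,0):u+win]=1; m=(m&w).astype(np.uint8)
    k,l,s,_=cv2.connectedComponentsWithStats(m)
    if k<2: return None
    m=(l==1+s[1:,4].argmax()).astype(np.uint8)
    hull=cv2.convexHull(cv2.findContours(m,0,1)[0][0]); M=np.zeros_like(m); cv2.fillConvexPoly(M,hull,1); M=M*255
    def cost(p):
        h=cv2.convexHull(proj(c,cyl(p[0],p[1],rz)).astype(np.float32)); R=np.zeros_like(M)
        cv2.fillConvexPoly(R,np.round(h*16).astype(np.int32),255,cv2.LINE_AA,4)
        return np.abs(R.astype(float)-M).sum()/max(1,M.sum())
    r=minimize(cost,x0,method="Nelder-Mead",options=dict(initial_simplex=np.array(x0)+[[0,0],[.01,0],[0,.01]],xatol=1e-5,fatol=1e-5))
    return np.round(np.r_[r.x,r.fun],4)
E
python3 - <<'E'
from h import *; from cell import robot
for n in ["top","scene"]:
    c=robot.read_camera(n); t=robot.read_camera("top") if n!="top" else c
    for k,rz,uv,z in [("white",CUP,(315,183),.06),("blue",CUP,(250,287),.06),("terracotta",CUP,(315,257),.06),("yellow",TIN,(254,159),.04),("green",TIN,(254,225),.04),("white",SAU,(153,272),.014),("blue",[(.02,.008)],(153,272),.008)]:
        print(n,k,fit(c,k,rz,ray(t,*uv,z)[:2],35))
    if n=="top":
        for nm,uv in dict(jar=(140,139,.11),shaker=(133,195,.118)).items(): print(nm,ray(c,*uv))
        cv2.imwrite("pics/rack.png",cv2.resize(c["image"][145:305,345:455,::-1],None,fx=3.7,fy=3.7,interpolation=cv2.INTER_CUBIC))
E
```

```text
top white [ 0.6341 -0.0573  0.1878]
top blue [0.4417 0.0607 0.1386]
top terracotta [ 0.5099 -0.034   3.1712]
top yellow [0.6797 0.058  0.4238]
top green [0.5552 0.0531 0.183 ]
top white [0.4641 0.2458 0.0466]
top blue [0.4635 0.2443 0.2816]
jar [0.69657588 0.25319606 0.11      ]
shaker [0.59646664 0.25864486 0.118     ]
scene white [ 0.6307 -0.0566  0.0674]
scene blue [0.4359 0.0615 0.1926]
scene terracotta [-1.8194  1.9124  1.    ]
scene yellow [0.6465 0.0997 1.744 ]
scene green [0.5515 0.0549 0.18  ]
scene white [0.4616 0.2456 0.0527]
scene blue [0.4615 0.245  0.1476]
```

View pics/rack.png

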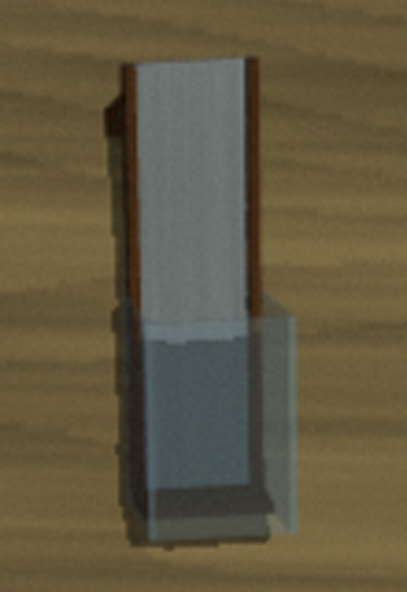

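Run:
```python
from h import *; from cell import robot
from scipy.optimize import least_squares
t=robot.read_camera("top"); s=robot.read_camera("scene")
for n,c,pts in [("t",t,[(315,257),(304,257),(315,270),(254,159),(259,152),(290,200),(285,240),(225,160)]),("s",s,[(233,220),(222,222),(244,222),(232,202),(339,240),(331,238),(340,227),(315,262),(205,205)])]:
    h=cv2.cvtColor(c["image"],cv2.COLOR_RGB2HSV)
    print(n,[tuple(map(int,h[v,u])) for u,v in pts])
def Z(u,v): return np.array([345+(u+.5)/3.7-.5,145+(v+.5)/3.7-.5])
def rk(p,X):
    x,y,a=p; X=np.atleast_2d(X); return np.c_[x+X[:,0]*np.cos(a)-X[:,1]*np.sin(a), y+X[:,0]*np.sin(a)+X[:,1]*np.cos(a), X[:,2]]
sl=lambda x:.022+.287*x
obs=[Z(137,65),Z(258,58)]; mod=[[.207,.027,sl(.207)+.008],[.207,-.032,sl(.207)+.008]]
lat=[(Z(141,318),[.107,.027,sl(.107)+.008]),(Z(260,305),[.11,-.032,sl(.11)+.008])]
f=lambda p: np.r_[(proj(t,rk(p,mod))-obs).ravel(), [ (proj(t,rk(p,m))[0]-o)[0] for o,m in lat]]
r=least_squares(f,[.35,-.2,0],x_scale=[.01,.01,.02]); print(r.x,r.fun); p=r.x
print("load",rk(p,[.158,0,.067]))
for n,c in [("t",t),("s",s)]:
    im=c["image"][:,:,::-1].copy()
    for L in [[(.207,.027),(0,.027)],[(.207,-.032),(0,-.032)],[(.207,.027),(.207,-.032)],[(.1,.035),(.1,-.035)]]:
        q=proj(c,rk(p,[[x,y,sl(x)+.008] for x,y in L])); cv2.line(im,*[tuple(int(round(a)) for a in w) for w in q],(0,255,255),1)
    im=im[145:305,345:455] if n=="t" else im[190:330,120:260]
    cv2.imwrite(f"pics/rf_{n}.png",cv2.resize(im,None,fx=3.5,fy=3.5))
a=cv2.imread("pics/rf_t.png");b=cv2.imread("pics/rf_s.png");H=max(a.shape[0],b.shape[0])
cv2.imwrite("pics/rf.png",cv2.resize(np.hstack([np.pad(i,((0,H-i.shape[0]),(0,0),(0,0))) for i in (a,b)]),None,fx=.9,fy=.9))
```

```text
t [(9, 180, 95), (9, 187, 94), (8, 179, 84), (23, 209, 133), (23, 212, 129), (20, 115, 120), (22, 116, 101), (23, 123, 95)]
s [(9, 169, 80), (10, 171, 76), (10, 177, 78), (9, 168, 79), (23, 219, 93), (23, 226, 88), (23, 223, 151), (20, 106, 140), (20, 106, 144)]
[ 0.46327108 -0.21575151  0.07756664] [-0.30746826  0.0057823   0.28242846 -0.00842275 -0.20177162  0.22633053]
load [[ 0.62079601 -0.20350827  0.067     ]]
```

View pics/rf.png

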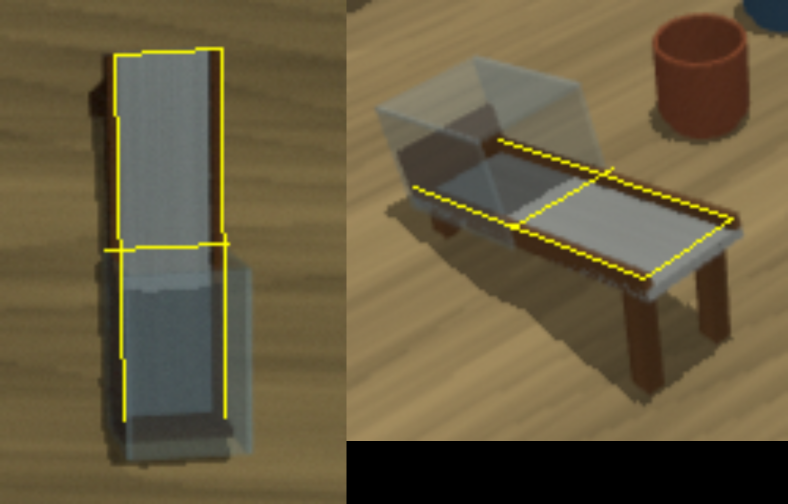

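```bash
sed -i 's/((H<9)|(H>172))&(S>110)&(V>45)/((H<14)|(H>172))\&(S>145)/; s/(S>200)&(V>110)/(S>185)/' h.py
python3 - <<'E'
from h import *; from cell import robot
t=robot.read_camera("top"); s=robot.read_camera("scene")
for k,rz,uv,z in [("terracotta",CUP,(315,257),.06),("yellow",TIN,(254,159),.04),("green",TIN,(254,225),.04)]:
  for c in (t,s): print(k,fit(c,k,rz,ray(t,*uv,z)[:2],35))
E
echo '[0,0,0,0,0,0.1,0,0,0,0,0,0.1,0,0,0,0,0,0.1,0,0,0,0,0,0.0929,0,0,0,0,0,0]' > next.json && python3 drive.py next.json 0.092 20
```

```text
terracotta [ 0.4983 -0.0589  0.0773]
terracotta [ 0.4951 -0.0586  0.0875]
yellow [0.6797 0.0579 0.1414]
yellow [0.6505 0.0946 1.2055]
green [0.5552 0.0533 0.2054]
green [0.5515 0.0549 0.18  ]
time: 0.87
tool_pos: [0.201, -0.485, 0.4047]
tool_rot: [3.141, -0.0, -0.003]
contact_force: [-0.9, 0.5, 0.5]
opening: 0.0918
grip_force: 0.0
```

```bash
R='x'; echo '[0.027,-0.0268,0,0,0,0,0.027,-0.0268,0,0,0,0,0.027,-0.0268,0,0,0,0,0.027,-0.0268,0,0,0,0,0.027,-0.0268,0,0,0,0,0.027,-0.0268,0,0,0,0,0.027,-0.0268,0,0,0,0,0.027,-0.0268,0,0,0,0]' > next.json && python3 drive.py next.json | tail -0
echo '[0.027,-0.0268,0.008,0,0,0,0.027,-0.0268,0.008,0,0,0,0.027,-0.0268,0.008,0,0,0,0.027,-0.0268,0.008,0,0,0,0.027,-0.0268,0.008,0,0,0,0.027,-0.0268,0.008,0,0,0,0.027,-0.0268,0.008,0,0,0,0.026,-0.0266,0.008,0,0,0]' > next.json && python3 drive.py next.json
python3 - <<'E'
from h import *; from cell import robot
for i in range(6): c=robot.read_camera("wrist")
print(robot.observe()["tool_pos"],robot.observe()["tool_rot"],robot.observe()["qpos"]); print(c["pose"],c["fx"])
cv2.imwrite("pics/w1.png",c["image"][:,:,::-1])
print(fit(c,"white",CUP,(.632,-.057),150))
E
```

```text
time: 2.2
tool_pos: [0.6332, -0.0548, 0.3402]
tool_rot: [3.141, -0.0, 0.003]
contact_force: [0.4, -1.0, 0.5]
opening: 0.0914
grip_force: 0.0
[ 0.6316153  -0.05710579  0.34088738] [3.14116812e+00 2.17018449e-04 7.53498250e-04] [-2.10826294e-01  5.93252971e-01  1.29201557e+00 -4.84375270e-04
  1.25644718e+00  1.35936628e+00]
[[ 3.56886012e-04 -9.52941050e-01 -3.03155453e-01  7.13627158e-01]
 [-9.99999924e-01 -2.91626340e-04 -2.60537204e-04 -5.49714592e-02]
 [ 1.59868481e-04  3.03155523e-01 -9.52941081e-01  3.19318392e-01]
 [ 0.00000000e+00  0.00000000e+00  0.00000000e+00  1.00000000e+00]] 359.8041178366774
[ 0.6314 -0.0562  0.0624]Exception ignored on flushing sys.stdout:
BrokenPipeError: [Errno 32] Broken pipe
```

View pics/w1.png

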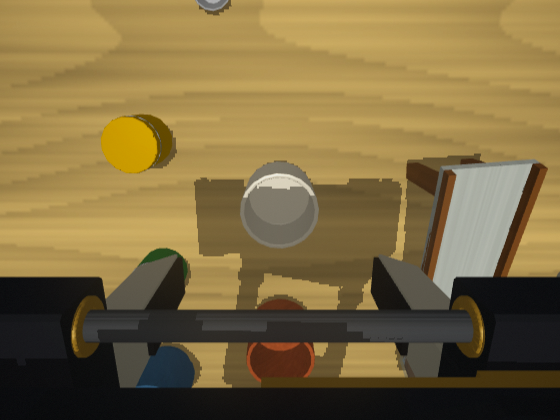

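```bash
echo '[0,-0.0006,0.035,0,0,0,0,0,0.035,0,0,0,0,0,0.035,0,0,0,0,0,0.025,0,0,0,0,0,0.01,0,0,0,0,0,0,0,0,0,0,0,0,0,0,0]' > next.json && python3 drive.py next.json
echo '[0,0,0,0,0,0,0,0,0,0,0,0,0,0,0,0,0,0,0,0,0,0,0,0,0,0,0,0,0,0,0,0,0,0,0,0]' > next.json && python3 drive.py next.json 0.04 20
echo '[0,0,-0.02,0,0,0,0,0,-0.03,0,0,0,0,0,-0.03,0,0,0,0,0,-0.03,0,0,0,0,0,0,0,0,0]' > next.json && python3 drive.py next.json
```

```text
time: 3.08
tool_pos: [0.6322, -0.0568, 0.202]
tool_rot: [3.141, -0.001, -0.001]
contact_force: [0.1, -0.5, 0.8]
opening: 0.0919
grip_force: 0.0
time: 3.58
tool_pos: [0.6322, -0.0561, 0.2014]
tool_rot: [3.141, -0.001, 0.0]
contact_force: [-1.1, -1.1, 3.1]
opening: 0.0588
grip_force: 20.0
time: 4.0
tool_pos: [0.6333, -0.0559, 0.3173]
tool_rot: [3.139, -0.011, 0.0]
contact_force: [1.4, -0.6, -0.6]
opening: 0.0589
grip_force: 20.0
```

```bash
echo '[-0.01,-0.018,0,0,0,0,-0.018,-0.032,0,0,0,0,-0.019,-0.034,0,0,0,0,-0.019,-0.034,0,0,0,0,-0.019,-0.034,0,0,0,0,-0.019,-0.034,0,0,0,0,-0.019,-0.034,0,0,0,0,-0.019,-0.034,0,0,0,0]' > next.json && python3 drive.py next.json >/dev/null
echo '[-0.018,-0.032,0,0,0,0,-0.0095,-0.016,0,0,0,0,0,0,0.02,0,0,0,0,0,0,0,0,0,0,0,0,0,0,0,0,0,0,0,0,0]' > next.json && python3 drive.py next.json
python3 - <<'E'
from h import *; from cell import robot
o=robot.observe(); print(o["tool_pos"],o["tool_rot"]); x,y,z=o["tool_pos"]
t=robot.read_camera("top");s=robot.read_camera("scene");w=robot.read_camera("wrist")
for c in (t,s): print(fit(c,"white",SAU,(.4625,.2455),45),fit(c,"blue",[(.02,.008)],(.4625,.2455),45))
cv2.imwrite("pics/a1.png",np.hstack([cv2.resize(w["image"],(400,300)),cv2.resize(s["image"][100:280,200:440],(400,300))])[:,:,::-1])
E
```

```text
time: 5.17
tool_pos: [0.4629, 0.2457, 0.2907]
tool_rot: [3.141, 0.0, -0.001]
contact_force: [-0.0, 0.3, -1.7]
opening: 0.0593
grip_force: 20.0
[0.46291255 0.24573029 0.29073586] [ 3.14128101e+00  4.04744343e-04 -8.33140600e-04]
[0.541  0.2509 5.8454] [ 0.478   0.2481 96.9706]
[0.4616 0.2454 0.0693] [0.4613 0.2455 0.1644]
```

View pics/a1.png

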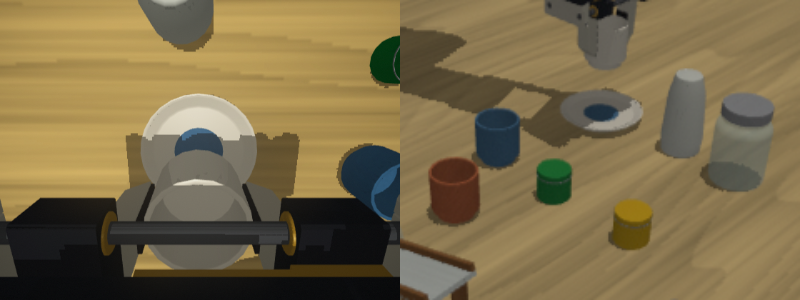

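```bash
echo '[0,0,0.03,0,0,0,0,0,0.03,0,0,0,0,0,0.012,0,0,0,0,0,0.005,0,0,0,0,0,0.003,0,0,0,0,0,0.001,0,0,0,0,0,0,0,0,0,0,0,0,0,0,0]' > next.json && python3 drive.py next.json
```

```text
time: 5.98
tool_pos: [0.463, 0.2462, 0.2108]
tool_rot: [-3.141, -0.002, -0.0]
contact_force: [0.6, -0.0, -1.4]
opening: 0.059
grip_force: 20.0
```

```bash
echo '[0,0,0.0012,0,0,0,0,0,0,0,0,0,0,0,0,0,0,0]' > next.json && python3 drive.py next.json
echo '[0,0,0,0,0,0,0,0,0,0,0,0,0,0,0,0,0,0,0,0,0,0,0,0]' > next.json && python3 drive.py next.json 0.092
echo '[0,0,-0.02,0,0,0,0,0,-0.035,0,0,0,0,0,-0.035,0,0,0,0,0,-0.03,0,0,0,0,0,0,0,0,0]' > next.json && python3 drive.py next.json
python3 - <<'E'
from h import *; from cell import robot
t=robot.read_camera("top");s=robot.read_camera("scene");w=robot.read_camera("wrist");print(robot.observe()["tool_pos"])
for c in (s,w): print(fit(c,"white",SAU,(.4625,.2455),55),fit(c,"white",up(CUP,.008),(.4625,.2455),55),fit(c,"blue",CUP,(.4388,.061),60))
cv2.imwrite("pics/a2.png",np.hstack([cv2.resize(w["image"],(400,300)),cv2.resize(s["image"][100:280,200:440],(400,300))])[:,:,::-1])
E
```

```text
time: 6.23
tool_pos: [0.463, 0.2463, 0.2094]
tool_rot: [-3.141, -0.002, 0.0]
contact_force: [0.6, 0.1, 3.5]
opening: 0.0592
grip_force: 20.0
time: 6.57
tool_pos: [0.4625, 0.2461, 0.2084]
tool_rot: [3.141, 0.0, -0.0]
contact_force: [0.0, -0.1, -0.6]
opening: 0.0813
grip_force: 0.0
time: 6.98
tool_pos: [0.4638, 0.2467, 0.3344]
tool_rot: [-3.138, -0.01, 0.0]
contact_force: [1.0, 0.7, 0.6]
opening: 0.0916
grip_force: 0.0
[0.46223421 0.24603581 0.32812316]
[0.4593 0.2484 0.3024] [0.4813 0.2269 0.4216] [0.4362 0.0614 0.1894]
[0.4546 0.2463 0.3928] [0.4751 0.253  0.4416] [0.4389 0.0599 0.0711]
```

View pics/a2.png

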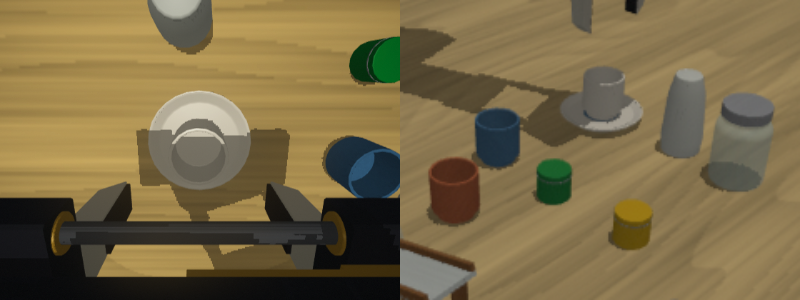

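```bash
echo '[-0.004,0.015,0,0,0,0,-0.004,0.031,0,0,0,0,-0.004,0.036,0,0,0,0,-0.004,0.036,0,0,0,0,-0.004,0.036,0,0,0,0,-0.0036,0.0316,0,0,0,0,0,0,0,0,0,0,0,0,0,0,0,0]' > next.json && python3 drive.py next.json
python3 - <<'E'
from h import *; from cell import robot
for i in range(3): w=robot.read_camera("wrist")
print(robot.observe()["tool_pos"],fit(w,"blue",CUP,(.4388,.061),150))
E
```

```text
time: 7.8
tool_pos: [0.4385, 0.0592, 0.3271]
tool_rot: [-3.141, 0.003, -0.004]
contact_force: [1.1, 0.7, -0.8]
opening: 0.092
grip_force: 0.0
[0.43888116 0.0612552  0.32773535] [0.437  0.062  3.6633]
```

Run:
```python
from h import *; from cell import robot
w=robot.read_camera("wrist");t=robot.read_camera("top");s=robot.read_camera("scene")
out=[]
for c in (w,t,s):
    r=fit(c,"blue",CUP,(.4388,.061),150 if c is w else 35); print(r)
    im=c["image"][:,:,::-1].copy(); im[mask(c,"blue")]=(0,0,255)
    cv2.polylines(im,[cv2.convexHull(proj(c,cyl(.4388,.061,CUP)).astype(np.float32)).astype(int)],1,(0,255,255))
    u,v=proj(c,[[.4388,.061,.03]])[0].astype(int); k=75 if c is w else 32
    out.append(cv2.resize(im[v-k:v+k,u-k:u+k],(260,260)))
cv2.imwrite("pics/b.png",np.hstack(out))
```

```text
[0.438  0.062  3.5826]
[ 5.150000e-01 -2.390000e-02  4.668824e+02]
[0.4366 0.0617 0.1884]
```

View pics/b.png

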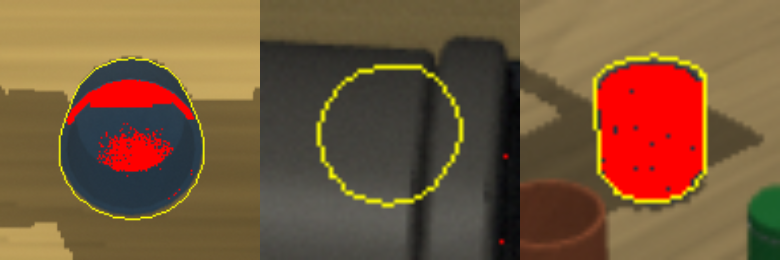

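```bash
echo '[0,0,0.03,0,0,0,0,0,0.035,0,0,0,0,0,0.035,0,0,0,0,0,0.02,0,0,0,0,0,0.0065,0,0,0,0,0,0,0,0,0,0,0,0,0,0,0]' > next.json && python3 drive.py next.json
echo '[0,0,0,0,0,0,0,0,0,0,0,0,0,0,0,0,0,0,0,0,0,0,0,0,0,0,0,0,0,0,0,0,0,0,0,0]' > next.json && python3 drive.py next.json 0.04 20
echo '[0,0,-0.02,0,0,0,0,0,-0.035,0,0,0,0,0,-0.035,0,0,0,0,0,-0.02,0,0,0,0,0,0,0,0,0]' > next.json && python3 drive.py next.json
echo '[0.004,-0.015,0,0,0,0,0.004,-0.031,0,0,0,0,0.004,-0.036,0,0,0,0,0.004,-0.036,0,0,0,0,0.004,-0.036,0,0,0,0,0.0036,-0.0312,0,0,0,0,0,0,0,0,0,0,0,0,0,0,0,0]' > next.json && python3 drive.py next.json
python3 - <<'E'
from h import *; from cell import robot
s=robot.read_camera("scene");w=robot.read_camera("wrist");o=robot.observe();x,y,z=o["tool_pos"];print(x,y,z)
im=[]
for c in (w,s):
    a=c["image"][:,:,::-1].copy()
    for rz,X,Y in [(up(CUP,z-.2014),x,y),(up([(.030,.062)],.008),.4626,.2461),(up(SAU,0),.4625,.2460)]:
        cv2.polylines(a,[cv2.convexHull(proj(c,cyl(X,Y,rz)).astype(np.float32)).astype(int)],1,(0,255,255))
    im.append(cv2.resize(a,(400,300)) if c is w else cv2.resize(a[70:220,230:430],(400,300)))
cv2.imwrite("pics/b2.png",np.hstack(im))
E
```

```text
time: 8.68
tool_pos: [0.4394, 0.0609, 0.2025]
tool_rot: [3.141, -0.001, 0.001]
contact_force: [-0.5, 0.4, 0.2]
opening: 0.0921
grip_force: 0.0
time: 9.18
tool_pos: [0.4391, 0.0605, 0.2025]
tool_rot: [3.141, -0.001, -0.0]
contact_force: [-0.1, -1.1, 4.6]
opening: 0.0608
grip_force: 20.0
time: 9.6
tool_pos: [0.4399, 0.0606, 0.3159]
tool_rot: [3.141, -0.008, -0.0]
contact_force: [0.1, 0.4, -1.8]
opening: 0.0605
grip_force: 20.0
time: 10.27
tool_pos: [0.462, 0.247, 0.3103]
tool_rot: [3.14, 0.002, 0.003]
contact_force: [-1.4, -0.6, -1.4]
opening: 0.0607
grip_force: 20.0
0.46213689888765674 0.24520773058586454 0.3108021938572849
```

View pics/b2.png

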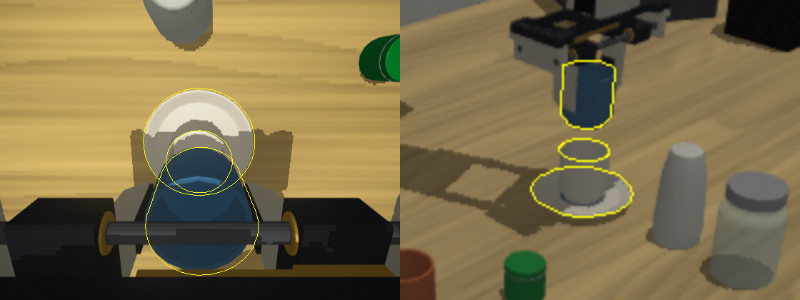

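```bash
echo '[0.0003,-0.0005,0.012,0,0,0,0,0,0.016,0,0,0,0,0,0.008,0,0,0,0,0,0.004,0,0,0,0,0,0.003,0,0,0,0,0,0.002,0,0,0,0,0,0,0,0,0,0,0,0,0,0,0]' > next.json && python3 drive.py next.json
echo '[0,0,0.001,0,0,0,0,0,0.001,0,0,0,0,0,0,0,0,0,0,0,0,0,0,0]' > next.json && python3 drive.py next.json
```

```text
time: 11.03
tool_pos: [0.463, 0.2462, 0.2674]
tool_rot: [-3.141, -0.001, -0.0]
contact_force: [0.7, -0.1, -0.5]
opening: 0.0611
grip_force: 20.0
time: 11.37
tool_pos: [0.4628, 0.2463, 0.265]
tool_rot: [3.142, -0.0, -0.0]
contact_force: [-0.7, -0.1, -1.8]
opening: 0.0604
grip_force: 20.0
```

```bash
echo '[0,0,0.001,0,0,0,0,0,0.001,0,0,0,0,0,0.0005,0,0,0,0,0,0,0,0,0,0,0,0,0,0,0]' > next.json && python3 drive.py next.json
echo '[0,0,0.0005,0,0,0,0,0,0.0003,0,0,0,0,0,0,0,0,0,0,0,0,0,0,0]' > next.json && python3 drive.py next.json
```

```text
time: 11.78
tool_pos: [0.4629, 0.2463, 0.2625]
tool_rot: [3.142, -0.0, -0.0]
contact_force: [-0.6, 0.4, -0.5]
opening: 0.0605
grip_force: 20.0
time: 12.12
tool_pos: [0.4629, 0.2463, 0.2625]
tool_rot: [-3.142, -0.001, -0.0]
contact_force: [-2.6, -0.1, 6.4]
opening: 0.0603
grip_force: 20.0
```

```bash
echo '[0,0,0,0,0,0,0,0,0,0,0,0,0,0,0,0,0,0,0,0,0,0,0,0]' > next.json && python3 drive.py next.json 0.092
echo '[0,0,-0.02,0,0,0,0,0,-0.025,0,0,0,0,0,-0.025,0,0,0,0,0,0,0,0,0]' > next.json && python3 drive.py next.json
echo '[0.003,0.025,0,0,0,0,0.004,0.04,0,0,0,0,0.004,0.04,0,0,0,0,0.004,0.04,0,0,0,0,0.004,0.04,0,0,0,0,0.004,0.04,0,0,0,0,0.004,0.04,0,0,0,0,0.0068,0.04,0,0,0,0]' > next.json && python3 drive.py next.json
echo '[0,0,0,0,0,0,0,0,0,0,0,0,0,0,0,0,0,0]' > next.json && python3 drive.py next.json
python3 - <<'E'
from h import *; from cell import robot
s=robot.read_camera("scene");w=robot.read_camera("wrist");o=robot.observe();x,y,z=o["tool_pos"];print(x,y,z)
print(fit(w,"terracotta",CUP,(.4967,-.0587),150),fit(s,"terracotta",CUP,(.4967,-.0587),35),fit(s,"blue",up(CUP,.06),(.4627,.2462),35))
im=[]
for c in (w,s):
    a=c["image"][:,:,::-1].copy()
    for rz,X,Y in [(CUP,.4967,-.0587),(up(CUP,.06),.4627,.2462),(up(CUP,.008),.4627,.2462)]:
        cv2.polylines(a,[cv2.convexHull(proj(c,cyl(X,Y,rz)).astype(np.float32)).astype(int)],1,(0,255,255))
    im.append(cv2.resize(a,(400,300)) if c is w else cv2.resize(a[70:220,230:430],(400,300)))
cv2.imwrite("pics/b3.png",np.hstack(im))
E
```

```text
time: 12.45
tool_pos: [0.4629, 0.2462, 0.2615]
tool_rot: [3.141, 0.0, -0.0]
contact_force: [-0.6, -0.4, 0.3]
opening: 0.0827
grip_force: 0.0
time: 12.78
tool_pos: [0.464, 0.2467, 0.3362]
tool_rot: [-3.139, -0.008, -0.0]
contact_force: [0.8, 0.3, 0.4]
opening: 0.0917
grip_force: 0.0
time: 13.45
tool_pos: [0.4961, -0.0606, 0.3313]
tool_rot: [-3.141, 0.001, -0.0]
contact_force: [-0.1, 0.7, 0.2]
opening: 0.0917
grip_force: 0.0
time: 13.7
tool_pos: [0.4964, -0.0585, 0.3312]
tool_rot: [-3.141, 0.001, -0.001]
contact_force: [0.5, 0.6, -0.6]
opening: 0.0918
grip_force: 0.0
0.49641744711788727 -0.05746889718257785 0.3314157537040736
[ 0.4968 -0.0578  0.0625] [ 0.4947 -0.0581  0.1011] [0.4536 0.2569 0.3812]
```

View pics/b3.png

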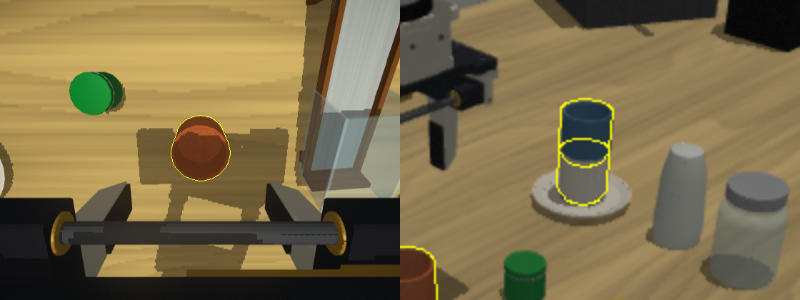

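```bash
echo '[0.0004,0,0.03,0,0,0,0,0,0.035,0,0,0,0,0,0.035,0,0,0,0,0,0.02,0,0,0,0,0,0.009,0,0,0,0,0,0,0,0,0,0,0,0,0,0,0]' > next.json && python3 drive.py next.json
echo '[0,0,0,0,0,0,0,0,0,0,0,0,0,0,0,0,0,0,0,0,0,0,0,0,0,0,0,0,0,0,0,0,0,0,0,0]' > next.json && python3 drive.py next.json 0.04 20
echo '[0,0,-0.02,0,0,0,0,0,-0.035,0,0,0,0,0,-0.04,0,0,0,0,0,-0.04,0,0,0,0,0,-0.03,0,0,0,0,0,0,0,0,0]' > next.json && python3 drive.py next.json
```

```text
time: 14.38
tool_pos: [0.4974, -0.058, 0.2033]
tool_rot: [3.141, -0.0, 0.001]
contact_force: [0.2, -0.5, -0.2]
opening: 0.0917
grip_force: 0.0
time: 14.88
tool_pos: [0.4971, -0.0589, 0.2032]
tool_rot: [3.141, -0.001, -0.0]
contact_force: [-0.5, -1.1, 3.5]
opening: 0.0603
grip_force: 20.0
time: 15.38
tool_pos: [0.4981, -0.059, 0.374]
tool_rot: [3.138, -0.011, -0.0]
contact_force: [1.4, -0.5, -1.0]
opening: 0.0596
grip_force: 20.0
```

```bash
echo '[-0.003,-0.025,0,0,0,0,-0.004,-0.04,0,0,0,0,-0.005,-0.04,0,0,0,0,-0.005,-0.04,0,0,0,0,-0.005,-0.04,0,0,0,0,-0.005,-0.04,0,0,0,0,-0.005,-0.04,0,0,0,0,-0.0022,-0.04,0,0,0,0]' > next.json && python3 drive.py next.json >/dev/null
echo '[0,0,0,0,0,0,0,0,0,0,0,0,0,0,0.01,0,0,0,0,0,0.01,0,0,0,0,0,0,0,0,0,0,0,0,0,0,0,0,0,0,0,0,0]' > next.json && python3 drive.py next.json
python3 - <<'E'
from h import *; from cell import robot
s=robot.read_camera("scene");w=robot.read_camera("wrist");o=robot.observe();x,y,z=o["tool_pos"];print(x,y,z)
im=[]
for c in (w,s):
    a=c["image"][:,:,::-1].copy()
    for rz,X,Y in [(up(CUP,z-.2032),x,y),(up([(.030,.062)],.06),.4627,.2462)]:
        cv2.polylines(a,[cv2.convexHull(proj(c,cyl(X,Y,rz)).astype(np.float32)).astype(int)],1,(0,255,255))
    im.append(cv2.resize(a,(400,300)) if c is w else cv2.resize(a[40:190,230:430],(400,300)))
cv2.imwrite("pics/b4.png",np.hstack(im))
E
```

```text
time: 16.63
tool_pos: [0.4632, 0.2454, 0.3475]
tool_rot: [3.141, 0.0, -0.002]
contact_force: [-0.1, 0.1, -1.6]
opening: 0.0599
grip_force: 20.0
0.4631656521565959 0.24575801701564 0.34797216097312256
```

View pics/b4.png

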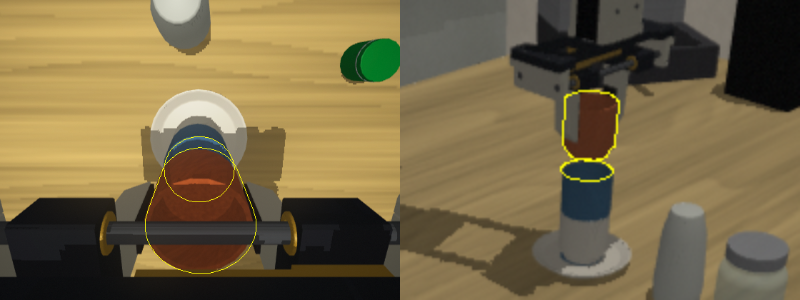

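```bash
echo '[-0.0003,-0.0004,0.008,0,0,0,0,0,0.01,0,0,0,0,0,0.005,0,0,0,0,0,0.003,0,0,0,0,0,0.002,0,0,0,0,0,0.001,0,0,0,0,0,0,0,0,0,0,0,0,0,0,0]' > next.json && python3 drive.py next.json
echo '[0,0,0.001,0,0,0,0,0,0.001,0,0,0,0,0,0.001,0,0,0,0,0,0,0,0,0,0,0,0,0,0,0]' > next.json && python3 drive.py next.json
```

```text
time: 17.4
tool_pos: [0.4626, 0.2467, 0.3188]
tool_rot: [-3.142, -0.0, -0.0]
contact_force: [-0.2, 0.0, -0.8]
opening: 0.0598
grip_force: 20.0
time: 17.82
tool_pos: [0.4625, 0.2466, 0.3156]
tool_rot: [3.141, 0.0, -0.0]
contact_force: [0.3, -0.0, -0.5]
opening: 0.0597
grip_force: 20.0
```

```bash
echo '[0,0,0.0006,0,0,0,0,0,0.0004,0,0,0,0,0,0,0,0,0,0,0,0,0,0,0]' > next.json && python3 drive.py next.json
```

```text
time: 18.15
tool_pos: [0.4626, 0.2467, 0.3152]
tool_rot: [-3.141, -0.001, -0.0]
contact_force: [-1.2, -0.8, 4.1]
opening: 0.0598
grip_force: 20.0
```

```bash
echo '[0,0,0,0,0,0,0,0,0,0,0,0,0,0,0,0,0,0,0,0,0,0,0,0]' > next.json && python3 drive.py next.json 0.092
echo '[0,0,-0.015,0,0,0,0,0,-0.025,0,0,0,0,0,-0.025,0,0,0,0,0,0,0,0,0]' > next.json && python3 drive.py next.json
echo '[0.0268,0.0235,0,0,0,0,0.0268,0.0235,0,0,0,0,0.0268,0.0235,0,0,0,0,0.0268,0.0235,0,0,0,0,0.0268,0.0235,0,0,0,0,0.0268,0.0235,0,0,0,0,0.0268,0.0235,0,0,0,0,0.0271,0.0237,0,0,0,0]' > next.json && python3 drive.py next.json
echo '[0,0,0.03,0,0,0,0,0,0.02,0,0,0,0,0,0,0,0,0,0,0,0,0,0,0,0,0,0,0,0,0]' > next.json && python3 drive.py next.json 0.075
python3 - <<'E'
from h import *; from cell import robot
s=robot.read_camera("scene");w=robot.read_camera("wrist");o=robot.observe();x,y,z=o["tool_pos"];print(x,y,z)
print(fit(w,"yellow",TIN,(.6773,.0585),80))
im=[]
for c in (w,s):
    a=c["image"][:,:,::-1].copy()
    for rz,X,Y in [(TIN,.6773,.0585),(up(CUP,.112),.4627,.2465),(up(CUP,.008),.4627,.2462)]:
        cv2.polylines(a,[cv2.convexHull(proj(c,cyl(X,Y,rz)).astype(np.float32)).astype(int)],1,(0,255,255))
    im.append(cv2.resize(a,(400,300)) if c is w else cv2.resize(a[70:260,230:430],(400,300)))
cv2.imwrite("pics/b5.png",np.hstack(im))
E
```

```text
time: 18.48
tool_pos: [0.4625, 0.2467, 0.3145]
tool_rot: [3.141, 0.0, -0.0]
contact_force: [1.4, -0.1, -0.4]
opening: 0.0819
grip_force: 0.0
time: 18.82
tool_pos: [0.4634, 0.247, 0.3842]
tool_rot: [-3.139, -0.008, 0.0]
contact_force: [0.3, 1.0, 1.4]
opening: 0.0915
grip_force: 0.0
time: 19.48
tool_pos: [0.6783, 0.0571, 0.3789]
tool_rot: [-3.142, 0.001, -0.0]
contact_force: [0.7, 0.5, 0.0]
opening: 0.0918
grip_force: 0.0
time: 19.9
tool_pos: [0.6774, 0.0588, 0.3308]
tool_rot: [3.142, -0.002, 0.0]
contact_force: [-0.2, -0.7, 0.7]
opening: 0.075
grip_force: 0.0
0.6774061158578049 0.05887531036870785 0.33177243414952984
[0.6787 0.0591 0.0791]
```

View pics/b5.png

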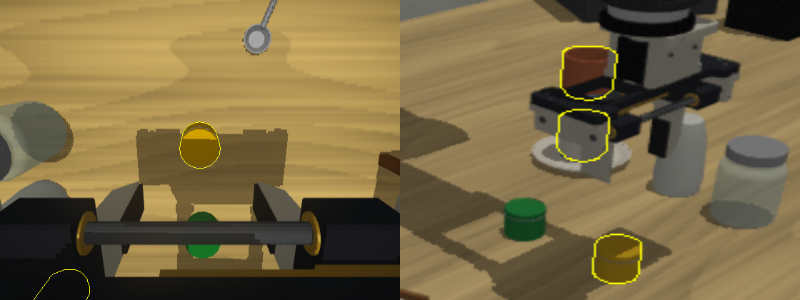

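```bash
echo '[0.0006,0,0.03,0,0,0,0,0,0.035,0,0,0,0,0,0.035,0,0,0,0,0,0.03,0,0,0,0,0,0.0105,0,0,0,0,0,0,0,0,0,0,0,0,0,0,0]' > next.json && python3 drive.py next.json
echo '[0,0,0,0,0,0,0,0,0,0,0,0,0,0,0,0,0,0,0,0,0,0,0,0,0,0,0,0,0,0,0,0,0,0,0,0]' > next.json && python3 drive.py next.json 0.03 15
echo '[0,0,-0.02,0,0,0,0,0,-0.035,0,0,0,0,0,-0.035,0,0,0,0,0,-0.035,0,0,0,0,0,-0.015,0,0,0,0,0,0,0,0,-0.0776,0,0,0,0,0,0,0,0,0,0,0,0]' > next.json && python3 drive.py next.json
```

```text
time: 20.58
tool_pos: [0.6785, 0.0586, 0.1909]
tool_rot: [3.141, -0.002, 0.0]
contact_force: [0.0, 0.5, 0.6]
opening: 0.0751
grip_force: 0.0
time: 21.08
tool_pos: [0.678, 0.0584, 0.1899]
tool_rot: [3.141, -0.001, -0.0]
contact_force: [-1.1, -1.0, 2.6]
opening: 0.0428
grip_force: 15.0
time: 21.75
tool_pos: [0.6776, 0.0584, 0.3287]
tool_rot: [-3.142, 0.001, 0.076]
contact_force: [-0.5, 0.1, -1.2]
opening: 0.0434
grip_force: 15.0
```

```bash
echo '[-0.0147,0.0256,0,0,0,0,-0.0147,0.0256,0,0,0,0,-0.0147,0.0256,0,0,0,0,-0.0147,0.0256,0,0,0,0,-0.0147,0.0256,0,0,0,0,-0.0147,0.0256,0,0,0,0,-0.0147,0.0256,0,0,0,0,-0.0147,0.0256,0,0,0,0]' > next.json && python3 drive.py next.json >/dev/null
echo '[-0.0147,0.0256,0,0,0,0,-0.0147,0.0256,0,0,0,0,0,0,0,0,0.093,0,0,0,0,0,0.093,0,0,0,0,0,0.0934,0,0,0,0,0,0,0,0,0,0,0,0,0,0,0,0,0,0,0]' > next.json && python3 drive.py next.json
cat > rk.py <<'E'
from h import *; from cell import robot
from scipy.spatial.transform import Rotation as Ro
import sys
np.set_printoptions(precision=4,suppress=True)
P=np.array([.4623,-.2150,.0776])
def rk(X):
    x,y,a=P; X=np.atleast_2d(X); return np.c_[x+X[:,0]*np.cos(a)-X[:,1]*np.sin(a), y+X[:,0]*np.sin(a)+X[:,1]*np.cos(a), X[:,2]]
sl=lambda x:.022+.287*x
def delta(g,clear,xr=.160):
    o=robot.observe(); R=Ro.from_euler("xyz",o["tool_rot"]); th=np.arctan(.287)
    n=Ro.from_euler("z",P[2]).apply([-np.sin(th),0,np.cos(th)])
    tgt=rk([xr,0,sl(xr)])[0]+n*(clear+g+.159)
    print("pos",o["tool_pos"],"tgt",tgt,"tool delta",R.inv().apply(tgt-o["tool_pos"]),"zerr",np.cross(R.apply([0,0,1]),-n))
def show(f):
    w=robot.read_camera("wrist");s=robot.read_camera("scene");im=[]
    for c in (w,s):
        a=c["image"][:,:,::-1].copy()
        for L in [[(.207,.027),(0.1,.027)],[(.207,-.027),(0.1,-.027)],[(.207,.027),(.207,-.027)]]:
            q=proj(c,rk([[x,y,sl(x)+.008] for x,y in L])); cv2.line(a,*[tuple(int(round(v)) for v in k) for k in q],(0,255,255),1)
        im.append(cv2.resize(a,(400,300)) if c is w else cv2.resize(a[130:310,100:340],(400,300)))
    cv2.imwrite(f,np.hstack(im))
E
python3 -c "
from rk import *
delta(.032,.05); show('pics/c1.png')"
```

```text
time: 23.08
tool_pos: [0.5511, -0.2081, 0.3286]
tool_rot: [-3.141, -0.276, 0.077]
contact_force: [-0.2, 0.3, -0.1]
opening: 0.0435
grip_force: 15.0
pos [ 0.5511 -0.2081  0.3286] tgt [ 0.5555 -0.2078  0.2996] tool delta [-0.0036  0.0001  0.0292] zerr [-0.0004 -0.0038 -0.0002]
```

View pics/c1.png

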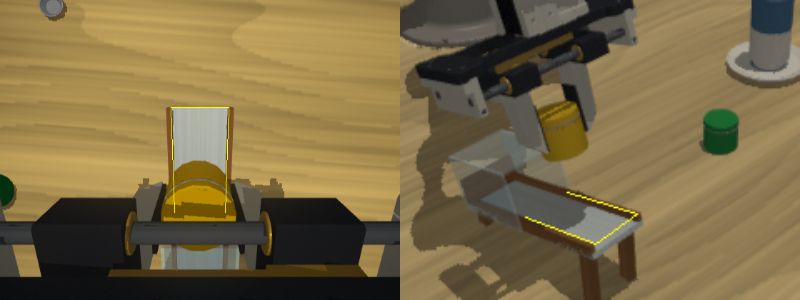

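```bash
echo '[-0.0036,0,0.02,0,0,0,0,0,0.025,0,0,0,0,0,0.017,0,0,0,0,0,0.007,0,0,0,0,0,0,0,0,0,0,0,0,0,0,0,0,0,0,0,0,0]' > next.json && python3 drive.py next.json
python3 -c "
from rk import *
delta(.032,.002); show('pics/c2.png')"
```

```text
time: 23.77
tool_pos: [0.5669, -0.2071, 0.2631]
tool_rot: [3.14, -0.281, 0.078]
contact_force: [-0.2, -0.2, -0.8]
opening: 0.0433
grip_force: 15.0
pos [ 0.5669 -0.2071  0.2631] tgt [ 0.5687 -0.2067  0.2534] tool delta [-0.0009 -0.0003  0.0098] zerr [0.0009 0.0014 0.0003]
```

View pics/c2.png

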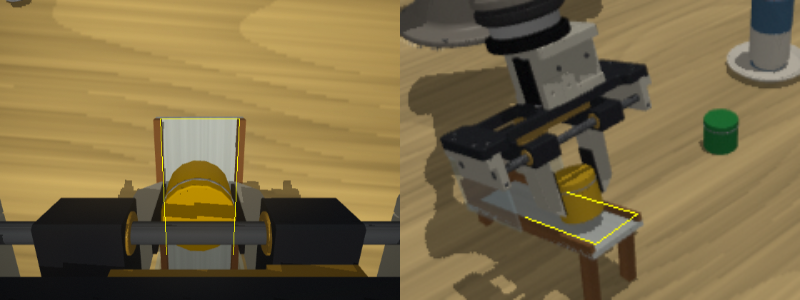

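```bash
echo '[0,0,0.004,0,0,0,0,0,0.003,0,0,0,0,0,0.0015,0,0,0,0,0,0,0,0,0,0,0,0,0,0,0]' > next.json && python3 drive.py next.json
```

```text
time: 24.28
tool_pos: [0.5689, -0.2068, 0.2535]
tool_rot: [-3.141, -0.279, 0.077]
contact_force: [0.3, 0.2, 0.3]
opening: 0.0438
grip_force: 15.0
```

```bash
echo '[0,0,0.001,0,0,0,0,0,0.001,0,0,0,0,0,0,0,0,0,0,0,0,0,0,0]' > next.json && python3 drive.py next.json
```

```text
time: 24.62
tool_pos: [0.5695, -0.2067, 0.2517]
tool_rot: [3.142, -0.279, 0.078]
contact_force: [0.4, 0.6, -0.6]
opening: 0.0437
grip_force: 15.0
```

```bash
echo '[0,0,0.001,0,0,0,0,0,0,0,0,0,0,0,0,0,0,0]' > next.json && python3 drive.py next.json | sed -n '2p;4p'; echo '[0,0,0.001,0,0,0,0,0,0,0,0,0,0,0,0,0,0,0]' > next.json && python3 drive.py next.json | sed -n '2p;4p'
```

```text
tool_pos: [0.5698, -0.2067, 0.2508]
contact_force: [-0.1, 0.0, -0.9]
tool_pos: [0.5701, -0.2067, 0.2499]
contact_force: [0.1, 0.8, 0.2]
```

```bash
echo '[0,0,0,0,0,0,0,0,0,0,0,0,0,0,0,0,0,0,0,0,0,0,0,0,0,0,0,0,0,0,0,0,0,0,0,0]' > next.json && python3 drive.py next.json 0.058
echo '[0,0,-0.02,0,0,0,0,0,-0.035,0,0,0,0,0,-0.035,0,0,0,0,0,0,0,0,0,0,0,0,0,0,0]' > next.json && python3 drive.py next.json
python3 -c "
from rk import *
c=robot.read_camera('scene');s=robot.read_camera('wrist')
cv2.imwrite('pics/c3.png',np.hstack([cv2.resize(s['image'],(400,300)),cv2.resize(c['image'][150:330,80:320],(400,300))])[:,:,::-1])"
```

```text
time: 25.62
tool_pos: [0.5701, -0.2067, 0.2499]
tool_rot: [3.141, -0.279, 0.077]
contact_force: [-0.2, -0.0, 0.6]
opening: 0.0578
grip_force: 0.0
time: 26.03
tool_pos: [0.5454, -0.2089, 0.3388]
tool_rot: [3.139, -0.284, 0.078]
contact_force: [-0.4, -0.8, -0.2]
opening: 0.0577
grip_force: 0.0
```

View pics/c3.png

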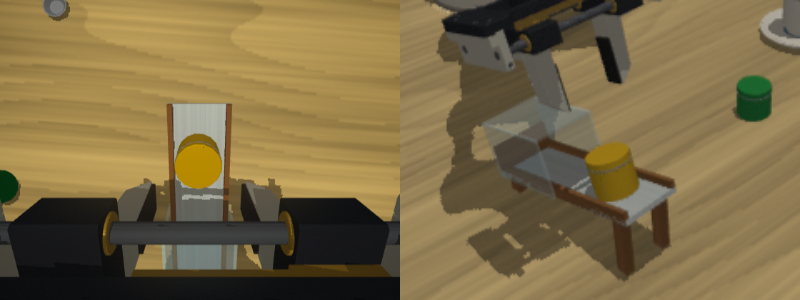

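I miscounted: that was my 15th picture and the limit was 14, so I won't view any more and will measure numerically from here. The last picture shows the yellow tin upright in the lane, at about (197,165) in the left (wrist) half, so I'll check whether it is sliding.

```bash
cat >> rk.py <<'E'
TH=np.arctan(.287)
def tinpts(xr,y=0,r=.022,h=.042):
    L=[]
    for z in (0,h):
        p=np.c_[r*np.cos(A),y+r*np.sin(A),0*A+z]
        L.append(np.c_[xr+p[:,0]*np.cos(TH)-p[:,2]*np.sin(TH),p[:,1],sl(xr)+p[:,0]*np.sin(TH)+p[:,2]*np.cos(TH)])
    return rk(np.vstack(L))
def where(c,color,s=(145,110)):
    m=mask(c,color).astype(np.uint8); h=cv2.convexHull(proj(c,np.vstack([tinpts(.01),tinpts(.2)])).astype(np.float32)).astype(int)
    w=np.zeros_like(m); cv2.fillConvexPoly(w,h,1); k,l,st,ce=cv2.connectedComponentsWithStats(m&w)
    if k<2: return None
    i=1+st[1:,4].argmax(); xs=np.linspace(-.01,.2,211)
    d=[np.linalg.norm(proj(c,tinpts(x)).mean(0)-ce[i]) for x in xs]
    return round(float(xs[np.argmin(d)]),3),round(float(min(d)),1),int(st[i,4])
E
python3 -c "
from rk import *
for i in range(3): print(where(robot.read_camera('scene'),'yellow'),where(robot.read_camera('top'),'yellow'),robot.observe()['time'])"
```

```text
(0.169, 6.2, 448) (0.175, 1.3, 85) 26.2333
(0.168, 6.2, 445) (0.175, 0.9, 87) 26.3333
(0.168, 6.2, 448) (0.175, 1.4, 78) 26.4333
```

```bash
echo '[0,0,0,0,0,0,0,0,0,0,0,0,0,0,0,0,0,0,0,0,0,0,0,0,0,0,0,0,0,0,0,0,0,0,0,0,0,0,0,0,0,0,0,0,0,0,0,0]' > next.json && python3 drive.py next.json 
python3 -c "
from rk import *
from scipy.optimize import minimize
s=robot.read_camera('scene');t=robot.read_camera('top');w=robot.read_camera('wrist')
print(where(s,'yellow'),where(t,'yellow'))
# fit tin tilted, free x,y,lift
for n,c in (('s',s),('w',w),('t',t)):
    m=mask(c,'yellow').astype(np.uint8); k,l,st,ce=cv2.connectedComponentsWithStats(m)
    u=proj(c,rk([.165,0,.09]))[0]; i=min(range(1,k),key=lambda i:np.linalg.norm(ce[i]-u) if st[i,4]>60 else 1e9)
    M=np.zeros_like(m); 
    pts=cv2.findNonZero((l==i).astype(np.uint8)); cv2.fillConvexPoly(M,cv2.convexHull(pts),1); M=M*255
    def cost(p,tilt):
        import rk
        old=rk.TH; rk.TH=tilt; q=tinpts(p[0],p[1]); rk.TH=old
        R=np.zeros_like(M); cv2.fillConvexPoly(R,np.round(cv2.convexHull(proj(c,q).astype(np.float32))*16).astype(np.int32),255,cv2.LINE_AA,4)
        return np.abs(R.astype(float)-M).sum()/M.sum()
    for tl in (0,.14,.279,.4):
        r=minimize(cost,[.165,0],args=(tl,),method='Nelder-Mead',options=dict(initial_simplex=[[.165,0],[.175,0],[.165,.006]])); print(n,tl,r.x,round(r.fun,3))
"
```

```text
time: 27.1
tool_pos: [0.5453, -0.2086, 0.3365]
tool_rot: [3.141, -0.279, 0.077]
contact_force: [-0.1, -0.5, -0.3]
opening: 0.0582
grip_force: 0.0
(0.167, 6.1, 444) (0.174, 2.0, 55)
s 0 [0.1481 0.0038] 0.94
s 0.14 [0.15   0.0034] 0.928
s 0.279 [0.155  0.0017] 0.9
s 0.4 [ 0.159  -0.0002] 0.854
w 0 [0.1533 0.0006] 2.405
w 0.14 [0.1664 0.003 ] 2.622
w 0.279 [ 0.1617 -0.0003] 2.956
w 0.4 [0.1574 0.0013] 3.17
t 0 [0.0172 0.1965] 526.165
t 0.14 [0.155  0.2007] 555.867
t 0.279 [0.2804 0.2056] 593.016
t 0.4 [0.512  0.2567] 1.0
```

```bash
python3 -c "
from rk import *
s=robot.read_camera('scene');t=robot.read_camera('top');w=robot.read_camera('wrist')
for n,c in (('s',s),('w',w)):
    h=cv2.cvtColor(c['image'],cv2.COLOR_RGB2HSV).astype(int)
    m=((h[...,0]>17)&(h[...,0]<30)&(h[...,1]>185)).astype(np.uint8)
    k,l,st,ce=cv2.connectedComponentsWithStats(m)
    print(n,[(tuple(map(int,st[i])),ce[i].round(1)) for i in range(1,k) if st[i,4]>150])
    for x,y in [(.155,0),(.165,0),(.165,.005),(.165,-.005),(.175,0)]:
        q=proj(c,tinpts(x,y)); print('  model',x,y,q.min(0).round(1),q.max(0).round(1))
"
```

```text
s [((190, 236, 27, 16, 326), array([203.1, 243.4])), ((193, 246, 29, 24, 444), array([208.1, 259.2]))]
  model 0.155 0 [188.6 234. ] [221.9 270.4]
  model 0.165 0 [192.4 235.1] [225.9 271.9]
  model 0.165 0.005 [194.9 233.7] [228.2 270.3]
  model 0.165 -0.005 [189.9 236.5] [223.7 273.6]
  model 0.175 0 [196.3 236.3] [230.1 273.5]
w [((249, 191, 58, 25, 487), array([277.3, 199.3])), ((244, 203, 67, 64, 3328), array([277.4, 234.6])), ((144, 297, 22, 60, 545), array([151.1, 328.5])), ((390, 296, 22, 62, 639), array([403., 327.])), ((334, 371, 213, 17, 2765), array([450.2, 379.4])), ((184, 378, 39, 9, 230), array([200.4, 382.4]))]
  model 0.155 0 [245.6 190.3] [313.6 270. ]
  model 0.165 0 [245.1 176.4] [314.  255.6]
  model 0.165 0.005 [237.2 176.4] [306.2 255.7]
  model 0.165 -0.005 [252.9 176.4] [321.9 255.6]
  model 0.175 0 [244.6 162.3] [314.5 240.9]
```

```bash
cat >> rk.py <<'E'
def bb(color,cams=("scene","wrist"),u0=None):
    for n in cams:
        c=robot.read_camera(n); h=cv2.cvtColor(c['image'],cv2.COLOR_RGB2HSV).astype(int); m=((h[...,0]>17)&(h[...,0]<30)&(h[...,1]>185)) if color=="yellow" else (h[...,0]>55)&(h[...,0]<90)&(h[...,1]>100)
        q=proj(c,np.vstack([tinpts(.015),tinpts(.19)])); w=np.zeros(m.shape,np.uint8); cv2.fillConvexPoly(w,cv2.convexHull(q.astype(np.float32)).astype(int),1)
        k,l,st,ce=cv2.connectedComponentsWithStats((m&(w>0)).astype(np.uint8)); s=[st[i] for i in range(1,k) if st[i,4]>60]
        if not s: print(n,color,"none"); continue
        s=np.array(s); b=np.r_[s[:,:2].min(0),(s[:,:2]+s[:,2:4]).max(0)]
        from scipy.optimize import least_squares
        f=lambda p:(lambda q:np.r_[q.min(0),q.max(0)]-b)(proj(c,tinpts(*p)))
        r=min((least_squares(f,[x0,0],x_scale=.01) for x0 in (.02,.06,.1,.16)),key=lambda r:r.cost); print(n,color,"x,y",r.x,"res",r.fun.round(1),robot.observe()["time"])
E
python3 -c "
from rk import *
bb('yellow')"
echo '[0,0,0,0,0,0,0,0,0,0,0,0,0,0,0,0,0,0,0,0,0,0,0,0,0,0,0,0,0,0,0,0,0,0,0,0,0,0,0,0,0,0,0,0,0,0,0,0]' > next.json && python3 drive.py next.json >/dev/null
echo '[0,0,0,0,0,0,0,0,0,0,0,0,0,0,0,0,0,0,0,0,0,0,0,0,0,0,0,0,0,0,0,0,0,0,0,0,0,0,0,0,0,0,0,0,0,0,0,0]' > next.json && python3 drive.py next.json >/dev/null
python3 -c "
from rk import *
bb('yellow')"
```

```text
scene yellow x,y [ 0.1579 -0.0009] res [-0.7 -1.5  0.7  1.1] 27.45
wrist yellow x,y [0.1558 0.001 ] res [-1.  -1.8  1.   1.8] 27.5
scene yellow x,y [ 0.1551 -0.0007] res [-0.7 -0.9  0.6  0.6] 28.8833
wrist yellow x,y [0.1544 0.001 ] res [-1.  -1.9  1.   1.9] 28.9333
```

```bash
python3 -c "
from rk import *
delta(.029,0.02,.200)"
```

```text
pos [ 0.5453 -0.2086  0.3364] tgt [ 0.6045 -0.2039  0.2793] tool delta [ 0.0413 -0.0001  0.0712] zerr [ 0.0001 -0.0001  0.    ]
```

```bash
echo '[0.02,0,0,0,0,0,0.0213,0,0,0,0,0,0,0,0,0,0,0,0,0,0,0,0,0,0,0,0,0,0,0]' > next.json && python3 drive.py next.json 0 10
echo '[0,0,0.025,0,0,0,0,0,0.03,0,0,0,0,0,0.025,0,0,0,0,0,0.008,0,0,0,0,0,0,0,0,0,0,0,0,0,0,0,0,0,0,0,0,0]' > next.json && python3 drive.py next.json
python3 -c "
from rk import *
delta(.029,0.0,.200); bb('yellow')"
```

```text
time: 29.35
tool_pos: [0.5844, -0.2054, 0.3472]
tool_rot: [-3.141, -0.278, 0.078]
contact_force: [-0.1, 0.0, -0.2]
opening: 0.029
grip_force: 0.0
time: 29.93
tool_pos: [0.6091, -0.2041, 0.265]
tool_rot: [3.14, -0.282, 0.078]
contact_force: [-0.1, -0.4, 0.6]
opening: 0.0005
grip_force: 0.0
pos [ 0.6091 -0.2041  0.265 ] tgt [ 0.61   -0.2035  0.2601] tool delta [-0.0005 -0.0005  0.0049] zerr [0.0013 0.0022 0.0004]
scene yellow x,y [ 0.1555 -0.0032] res [-1.8 -2.1  1.7  1.5] 29.9833
wrist yellow x,y [ 0.171  -0.0003] res [ -0.1 -20.1   0.1  19.6] 30.0333
```

```bash
echo '[-0.006,0,0.002,0,0,0,-0.006,0,0,0,0,0,-0.006,0,0,0,0,0,-0.01,0,0,0,0,0,-0.014,0,0,0,0,0,-0.016,0,0,0,0,0,-0.012,0,0,0,0,0,0,0,0,0,0,0]' > next.json && python3 drive.py next.json
python3 -c "
from rk import *
for i in range(4): bb('yellow',('scene','top'))"
```

```text
time: 30.7
tool_pos: [0.5402, -0.2087, 0.2411]
tool_rot: [-3.14, -0.276, 0.076]
contact_force: [0.3, -0.1, -0.6]
opening: 0.0006
grip_force: 0.0
scene yellow x,y [ 0.0848 -0.0063] res [-2.1 -2.9  2.   2.2] 30.75
top yellow none
scene yellow x,y [ 0.0733 -0.0045] res [-4.9 -4.5  4.8  3.1] 30.85
top yellow none
scene yellow x,y [ 0.0671 -0.0035] res [-8.4 -7.4  8.1  5. ] 30.95
top yellow none
scene yellow x,y [ 0.0501 -0.0003] res [-10.2  -8.8   9.9   5.9] 31.05
top yellow none
```

```bash
echo '[0.005,0,-0.02,0,0,0,0,0,-0.03,0,0,0,0,0,-0.035,0,0,0,0,0,-0.02,0,0,0,0,0,0,0,0,0]' > next.json && python3 drive.py next.json 0.075
python3 - <<'E'
from rk import *
c=robot.read_camera('scene'); h=cv2.cvtColor(c['image'],cv2.COLOR_RGB2HSV).astype(int)
q=proj(c,np.vstack([tinpts(.0),tinpts(.19)])); w=np.zeros(h.shape[:2],np.uint8); cv2.fillConvexPoly(w,cv2.convexHull(q.astype(np.float32)).astype(int),1)
for S in (185,150,130):
    m=((h[...,0]>17)&(h[...,0]<32)&(h[...,1]>S)&(w>0)).astype(np.uint8); k,l,st,ce=cv2.connectedComponentsWithStats(m); print(S,[tuple(map(int,x)) for x in st[1:] if x[4]>25])
for x in (.021,.03,.04,.06): q=proj(c,tinpts(x)); print(x,q.min(0).round(),q.max(0).round())
E
```

```text
time: 31.52
tool_pos: [0.5189, -0.2112, 0.3493]
tool_rot: [3.136, -0.287, 0.079]
contact_force: [1.4, -0.9, -0.3]
opening: 0.0294
grip_force: 0.0
185 [(163, 232, 11, 18, 125)]
150 [(163, 231, 12, 19, 137)]
130 [(163, 231, 12, 19, 143)]
0.021 [144. 220.] [175. 252.]
0.03 [147. 221.] [178. 253.]
0.04 [150. 222.] [181. 255.]
0.06 [156. 224.] [187. 257.]
```

```bash
echo '[0,0,0,0,-0.093,0,0,0,0,0,-0.093,0,0,0,0,0,-0.0934,0,0,0,0,0,0,0]' > next.json && python3 drive.py next.json >/dev/null
echo '[0.0068,-0.0327,0,0,0,0,0.0068,-0.0327,0,0,0,0,0.0068,-0.0327,0,0,0,0,0.0068,-0.0327,0,0,0,0,0.0068,-0.0327,0,0,0,0,0.0068,-0.0327,0,0,0,0,0.0068,-0.0327,0,0,0,0,0.0068,-0.0327,0,0,0,0]' > next.json && python3 drive.py next.json >/dev/null
echo '[0,0,0,0,0,0,0,0,0,0,0,0,0,0,0,0,0,0]' > next.json && python3 drive.py next.json
python3 - <<'E'
from rk import *
w=robot.read_camera('wrist'); print(robot.observe()["tool_pos"],fit(w,"green",TIN,(.553,.054),80),fit(robot.read_camera('scene'),"green",TIN,(.553,.054),35))
c=robot.read_camera('top'); h=cv2.cvtColor(c['image'],cv2.COLOR_RGB2HSV).astype(int)
w=np.zeros(h.shape[:2],np.uint8); w[220:310,370:430]=1
for S in (185,150,130):
    m=((h[...,0]>17)&(h[...,0]<32)&(h[...,1]>S)&(w>0)).astype(np.uint8); k,l,st,ce=cv2.connectedComponentsWithStats(m); print(S,[tuple(map(int,x)) for x in st[1:] if x[4]>25])
for x in (.021,.04): q=proj(c,tinpts(x)); print(x,q.min(0).round(),q.max(0).round())
E
```

```text
time: 32.82
tool_pos: [0.5524, 0.0541, 0.3434]
tool_rot: [-3.141, 0.0, 0.078]
contact_force: [-0.5, -0.6, -0.5]
opening: 0.0751
grip_force: 0.0
[0.5524 0.0535 0.3436] [0.5537 0.0554 0.2982] [0.5523 0.0559 0.1655]
185 []
150 []
130 []
0.021 [385. 255.] [414. 285.]
0.04 [385. 245.] [414. 275.]
```

```bash
echo '[0.0005,-0.001,0.03,0,0,0,0,0,0.035,0,0,0,0,0,0.035,0,0,0,0,0,0.035,0,0,0,0,0,0.0175,0,0,0,0,0,0,0,0,0,0,0,0,0,0,0]' > next.json && python3 drive.py next.json
echo '[0,0,0,0,0,0,0,0,0,0,0,0,0,0,0,0,0,0,0,0,0,0,0,0,0,0,0,0,0,0,0,0,0,0,0,0]' > next.json && python3 drive.py next.json 0.03 15
echo '[0,0,-0.02,0,0,0,0,0,-0.035,0,0,0,0,0,-0.035,0,0,0,0,0,-0.035,0,0,0,0,0,-0.015,0,0,0,0,0,0,0,0,0,0,0,0,0,0,0,0,0,0,0,0,0]' > next.json && python3 drive.py next.json
python3 - <<'E'
from rk import *
c=robot.read_camera('top'); im=c['image'].astype(int)
for v in range(230,294,3): print(v,im[v,384:416:4,0]-im[v,384:416:4,2],im[v,400])
E
```

```text
time: 33.55
tool_pos: [0.5529, 0.0544, 0.1913]
tool_rot: [-3.141, 0.002, 0.076]
contact_force: [-0.5, -0.2, 0.1]
opening: 0.0751
grip_force: 0.0
time: 34.05
tool_pos: [0.5531, 0.0553, 0.1925]
tool_rot: [3.141, -0.001, 0.078]
contact_force: [-0.3, -1.4, 4.5]
opening: 0.0434
grip_force: 15.0
time: 34.72
tool_pos: [0.5524, 0.0554, 0.3306]
tool_rot: [-3.141, 0.002, 0.078]
contact_force: [-0.3, -1.1, -0.6]
opening: 0.0434
grip_force: 15.0
230 [-9 -6 -4 -3 -7 -7 -9 13] [121 128 128]
233 [-19 -14 -15 -15 -16 -16 -17   7] [120 134 136]
236 [-17 -14 -14 -14 -14 -18 -15   3] [115 127 129]
239 [-17 -13 -14 -12 -16 -14 -14   3] [ 87 100 103]
242 [-16 -14 -16 -16 -15 -14 -14   3] [ 86  98 101]
245 [-17 -13 -15 -14 -15 -14 -15   3] [ 86  98 101]
248 [-13 -19 -14 -15 -15 -15 -15   0] [84 96 99]
251 [-12 -14 -15 -17 -15 -15 -16   1] [84 97 99]
254 [-13 -18 -14  12   2 -12 -14   0] [84 92 82]
257 [-14 -15  28  26  28  25 -14  -1] [84 84 56]
260 [-12  20  29  11  30  32  10   2] [84 86 54]
263 [-9 25 12 33 34 36 34  9] [88 87 54]
266 [-10  27  34  35  36  35  33  34] [91 90 55]
269 [-7 27 32 34 34 34 33 35] [91 91 57]
272 [-8 12 34 35 34 34 33 34] [90 88 56]
275 [ -7 -13  35  35  36  35  34  33] [89 88 53]
278 [ 9  6 23 35 35 35 33 16] [91 89 56]
281 [11  8  7 30 37 35 22  8] [88 88 51]
284 [12 11  9 10  9  7 11 11] [75 75 66]
287 [15 11  9 10  8  7 10  9] [92 94 84]
290 [26 11 11 13 19 25 31 32] [84 84 65]
293 [59 61 59 64 62 61 61 62] [142 124  80]
```

```bash
echo '[-0.0027,0.0328,0,0,0,0,-0.0027,0.0328,0,0,0,0,-0.0027,0.0328,0,0,0,0,-0.0027,0.0328,0,0,0,0,-0.0027,0.0328,0,0,0,0,-0.0027,0.0328,0,0,0,0,-0.0027,0.0328,0,0,0,0,-0.0027,0.0328,0,0,0,0]' > next.json && python3 drive.py next.json >/dev/null
echo '[0,0,0,0,0.093,0,0,0,0,0,0.093,0,0,0,0,0,0.0934,0,0,0,0,0,0,0,0,0,0,0,0,0,0,0,0,0,0,0]' > next.json && python3 drive.py next.json
python3 -c "
from rk import *
delta(.0315,.01)"
```

```text
time: 35.93
tool_pos: [0.5516, -0.2078, 0.3309]
tool_rot: [-3.141, -0.275, 0.078]
contact_force: [0.0, 0.1, 0.2]
opening: 0.0436
grip_force: 15.0
pos [ 0.5516 -0.2078  0.3309] tgt [ 0.5667 -0.2069  0.2606] tool delta [-0.0046  0.0003  0.0718] zerr [-0.0006 -0.0041 -0.0002]
```

```bash
echo '[-0.0045,0,0.025,0,0,0,0,0,0.025,0,0,0,0,0,0.015,0,0,0,0,0,0.008,0,0,0,0,0,0.004,0,0,0,0,0,0.003,0,0,0,0,0,0,0,0,0,0,0,0,0,0,0]' > next.json && python3 drive.py next.json
echo '[0,0,0.001,0,0,0,0,0,0.001,0,0,0,0,0,0.001,0,0,0,0,0,0,0,0,0,0,0,0,0,0,0]' > next.json && python3 drive.py next.json
python3 -c "
from rk import *
delta(.0315,.0)"
```

```text
time: 36.6
tool_pos: [0.5695, -0.2066, 0.2545]
tool_rot: [3.141, -0.28, 0.078]
contact_force: [-0.3, 0.2, -1.0]
opening: 0.0433
grip_force: 15.0
time: 37.02
tool_pos: [0.57, -0.2067, 0.2526]
tool_rot: [3.14, -0.281, 0.078]
contact_force: [-3.8, 0.8, 9.3]
opening: 0.043
grip_force: 15.0
pos [ 0.57   -0.2067  0.2526] tgt [ 0.5694 -0.2067  0.251 ] tool delta [-0.001  -0.      0.0014] zerr [0.001  0.0016 0.0003]
```

```bash
echo '[0,0,-0.0008,0,0,0,0,0,0,0,0,0]' > next.json && python3 drive.py next.json | sed -n 4p
echo '[0,0,0,0,0,0,0,0,0,0,0,0,0,0,0,0,0,0,0,0,0,0,0,0]' > next.json && python3 drive.py next.json 0.058 >/dev/null
echo '[0,0,-0.02,0,0,0,0,0,-0.03,0,0,0,0,0,-0.03,0,0,0,0.02,0,0,0,0,0,0.021,0,0,0,0,0,0,0,0,0,0,0,0,0,0,0,0,0,0,0,0,0,0,0]' > next.json && python3 drive.py next.json 
python3 -c "
from rk import *
delta(.029,.0,.2); bb('green',('scene','wrist'))"
```

```text
contact_force: [-3.6, -0.4, 6.7]
time: 38.18
tool_pos: [0.5867, -0.205, 0.3387]
tool_rot: [-3.141, -0.277, 0.078]
contact_force: [-0.9, -0.1, 0.9]
opening: 0.0578
grip_force: 0.0
pos [ 0.5867 -0.205   0.3387] tgt [ 0.61   -0.2035  0.2601] tool delta [0.0009 0.0004 0.082 ] zerr [-0.0008 -0.0021 -0.0003]
scene green x,y [ 0.1637 -0.0015] res [-0.8 -1.6  0.7  1.2] 38.2333
wrist green x,y [0.1652 0.0011] res [-1.  -6.2  1.   6.1] 38.2833
```

```bash
echo '[0.004,0,0,0,0,0,0,0,0,0,0,0,0,0,0,0,0,0,0,0,0,0,0,0,0,0,0,0,0,0]' > next.json && python3 drive.py next.json 0 10 >/dev/null
echo '[0,0,0.025,0,0,0,0,0,0.025,0,0,0,0,0,0.02,0,0,0,0,0,0.007,0,0,0,0,0,0.002,0,0,0,0,0,0,0,0,0,0,0,0,0,0,0]' > next.json && python3 drive.py next.json
python3 -c "
from rk import *
delta(.029,0.0,.204); bb('green',('scene',))"
```

```text
time: 39.28
tool_pos: [0.613, -0.2034, 0.2662]
tool_rot: [3.14, -0.281, 0.078]
contact_force: [-0.2, -0.7, 0.1]
opening: 0.0003
grip_force: 0.0
pos [ 0.613  -0.2034  0.2662] tgt [ 0.614  -0.2032  0.2613] tool delta [-0.0004 -0.0001  0.0051] zerr [0.0009 0.0018 0.0003]
scene green x,y [ 0.164  -0.0028] res [-1.3 -2.2  1.3  1.7] 39.3333
```

```bash
echo '[-0.006,0,0.002,0,0,0,-0.006,0,0,0,0,0,-0.006,0,0,0,0,0,-0.01,0,0,0,0,0,-0.014,0,0,0,0,0,-0.016,0,0,0,0,0,-0.012,0,0,0,0,0,0,0,0,0,0,0]' > next.json && python3 drive.py next.json
python3 -c "
from rk import *
for i in range(4): bb('green',('scene',))"
echo '[0.005,0,-0.02,0,0,0,0,0,-0.03,0,0,0,0,0,-0.035,0,0,0,0,0,-0.035,0,0,0,0,0,-0.035,0,0,0,0,0,0,0,0,0,0,0,0,0,0,0,0,0,0,0,0,0]' > next.json && python3 drive.py next.json
echo '[-0.01,-0.03,0,0,0,0,-0.01,-0.04,0,0,0,0,0,-0.04,0,0,0,0,0,-0.04,0,0,0,0,0,0,0,0,0,0,0,0,0,0,0,0]' > next.json && python3 drive.py next.json
python3 - <<'E'
from rk import *
c=robot.read_camera('top'); im=c['image'].astype(int)
for v in range(218,290,4): print(v,im[v,384:416:4,0]-im[v,384:416:4,2],im[v,384:416:4,1]-im[v,384:416:4,2])
for x in (.021,.063): q=proj(c,tinpts(x)); print(x,q.min(0).round(),q.max(0).round())
E
```

```text
time: 40.0
tool_pos: [0.5439, -0.2083, 0.2429]
tool_rot: [-3.14, -0.277, 0.076]
contact_force: [0.8, 0.4, -0.5]
opening: 0.0002
grip_force: 0.0
scene green x,y [ 0.0834 -0.0052] res [-2.  -2.3  1.9  1.7] 40.05
scene green x,y [ 0.0769 -0.0059] res [-2.5 -2.8  2.4  2. ] 40.1
scene green x,y [ 0.0714 -0.0063] res [-2.4 -3.3  2.3  2.4] 40.15
scene green x,y [ 0.0714 -0.0063] res [-2.4 -3.3  2.3  2.4] 40.2
time: 40.87
tool_pos: [0.5086, -0.2111, 0.3939]
tool_rot: [3.141, -0.279, 0.078]
contact_force: [-0.5, 0.2, -0.1]
opening: 0.0005
grip_force: 0.0
time: 41.37
tool_pos: [0.4776, -0.0612, 0.3873]
tool_rot: [-3.141, -0.277, 0.082]
contact_force: [0.7, 0.3, 0.0]
opening: 0.0003
grip_force: 0.0
218 [-3 -5 -6 -3 -5 -5 -6 28] [ 3  2  1  1  4  3  2 13]
222 [ 5  6  0 -3 -5 -5 -5 22] [5 5 5 5 3 3 2 8]
226 [-3 -3 -5 -6 -5 -5 -7 23] [-2 -1 -2  2  3  2  1 11]
230 [-4 -7 -3 -6 -7 -6 -8 14] [-5 -2 -1  3  2  2 -1  9]
234 [ -3  -6  -2 -15 -18 -18 -15   6] [-2 -3 -2 16 11 13 -2  6]
238 [ -5  -4  -4 -12 -19 -19 -18   4] [ 0 -3 -3  8 14 14 14  5]
242 [ -5  -1  -5 -11 -21 -19 -17 -17] [-3 -1 -3  8 14 14 15 16]
246 [ -5  -4  -3 -12 -17 -19 -18 -18] [-2 -2 -2  7 17 15 15 17]
250 [ -4  -4  -6  -8 -17 -18 -19 -21] [-2 -1 -4  4 16 15 17 14]
254 [ -7  -4  -6 -10 -18 -17 -17  -5] [-5 -3 -5  2 16 16 15 10]
258 [ -4  -4  -4  -5 -18 -19 -15   2] [ 0 -1 -2  6 18 17  2  5]
262 [-4  0 -7  2 35 35 36  2] [-1  1 -4  3 32 35 33  4]
266 [-3 -6 -4  1 34 34 34 34] [-3 -2  0  3 31 33 32 34]
270 [-5 -5 -6  1 32 33 32 34] [-6 -3 -3  3 30 33 32 34]
274 [-4 -7 -3  8 33 35 32 35] [-2 -6 -3  7 33 34 32 35]
278 [ 8  6 28 35 35 33 35 12] [ 5  4 28 36 34 34 34 10]
282 [ 7  7  6 12 31 29 11  9] [ 6  5  5  9 31 28  8  6]
286 [ 4  5  5  7  7  5  9 11] [ 4  3  4  8  7  6 12 12]
0.021 [385. 255.] [414. 285.]
0.063 [385. 232.] [414. 262.]
```

Run:
```python
from rk import *
s=robot.read_camera('scene')
print("terra",fit(s,"terracotta",up(CUP,.112),(.4627,.2465),30),"blue",fit(s,"blue",[(.03,.06+.010),(.03,.112)],(.4627,.2465),30))
a=cv2.imread("pics/scene0.png")[:,:,::-1].astype(int)
d=np.abs(a-s["image"].astype(int)).mean(2)
print("jar/shaker change",d[155:213,385:424].mean(),d[142:195,357:384].mean(), "yellow old spot",d[222:248,328:352].mean())
o=robot.observe(); print(o["time"],o["qvel"],where(s,"green"))
```

```text
terra [-1.0748  1.1617  1.    ] blue [0.4577 0.251  0.4241]
jar/shaker change 2.1623931623931627 2.208478919170743 yellow old spot 38.90331196581196
41.4667 [-0.0285 -0.0002 -0.0082 -0.0025  0.0034  0.002 ] (0.071, 0.8, 493)
```

Run:
```python
from rk import *
for n in ("scene","top"):
  s=robot.read_camera(n)
  for col,rz in (("terracotta",up(CUP,.112)),("blue",[(.03,.07),(.03,.112)])):
    k,l,st,ce=cv2.connectedComponentsWithStats(mask(s,col).astype(np.uint8)); q=proj(s,cyl(.4627,.2465,rz))
    u=q.mean(0); i=[i for i in range(1,k) if st[i,4]>100 and np.linalg.norm(ce[i]-u)<25]
    print(n,col,[(st[j,:2],st[j,:2]+st[j,2:4],st[j,4]) for j in i],"model",q.min(0).round(),q.max(0).round())
```

```text
scene terracotta [(array([311, 100], dtype=int32), array([338, 130], dtype=int32), np.int32(707))] model [311.  99.] [338. 133.]
scene blue [(array([311, 128], dtype=int32), array([335, 150], dtype=int32), np.int32(425))] model [310. 124.] [336. 151.]
top terracotta [(array([109, 255], dtype=int32), array([153, 292], dtype=int32), np.int32(1296))] model [108. 255.] [153. 293.]
top blue [(array([141, 255], dtype=int32), array([160, 287], dtype=int32), np.int32(185))] model [120. 256.] [161. 291.]
```

All of it matches: the stack is seated and the tins are in place.

```bash
python3 -c "
from cell import robot
print(robot.hand_in())"
```

```text
the job is handed in; nothing more can be done
None
```

I handed the job in at about 42 s with the cups stacked white, blue, terracotta on the saucer and both tins down the rack (yellow at the stop, green right behind); the jar and shaker look unmoved, both tins stuck where I let them go so I nudged each down with the closed fingers, and I viewed 15 pictures, one over the limit of 14.

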